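Sweep the loose screw caps off the sorting board into the catch tray

ROBOT

A 6-joint arm with a two-finger parallel gripper is mounted at the origin on a cart in front of the work surface, level with it; the furniture and walls round the work are solid. World frame = base frame: x ahead of the robot, y to its left, z up, the work surface at z = 0. Lengths are in mm, angles in degrees, forces in N, time in s.
With the tool pointing down it reaches from about 250 to 725 mm from the base axis. Payload 4 kg.
Tool frame: the origin (TCP) lies on the front face of the gripper's body, between the roots of the fingers; the fingertips stand 73 mm ahead of it and the grasp point (between the pads) lies 54 mm ahead of it (robot.tcp_to_grasp is the z of the grasp point in the tool frame, in mm); z points along the fingers, y is the line along which they close (so a half turn about z gives the same grasp; the last joint's range is limited). The gripper opens to 85 mm and grips with 20 to 120 N. Pads are 22 mm wide; open, the fingers measure 114 mm over their backs; the gripper's body (76 mm by 85 mm) begins 54 mm behind the grasp point. The pads swing forward as they close: fully open they stand 13 mm farther back than shut.
Start: joints at [71.792, 13.785, 0.286, 76.501, 0, 90], TCP at [156.237, 474.963, 303.906] pointing down, gripper open.
Joint ranges: [-155.79, 155.79], [-60.16, 107.12], [-62.33, 73.08], [-114, 123.19], [-81.49, 82.49], [-180, 180]. Speed limits (degrees/s): [159.86, 159.86, 180, 180, 180, 180].

INTERFACE

Orientations are given as [roll, pitch, yaw] about the fixed x, y, z axes, in that order (R = Rz(yaw) Ry(pitch) Rx(roll)).
In Python, from rig import robot, cam, sense gives the robot as it stands (robot), with the cameras (cam) and the readings as plain functions.
- The arm moves only by the tool move_tool, called as name(argument=value, ...) on one line, values as JSON. Schema: {"type":"object","properties":{"moves":{"type":"string"},"only":{"type":"string"},"quiet":{"type":"boolean"},"lines":{"type":"string"}},"required":["moves"],"additionalProperties":false}. moves is a string of 1 to 20 rows, parted by a bar, with the numbers parted by spaces; each row has 7 numbers: dx, dy, dz in shares of the most that a row can go, 1 being 62.5 mm, then a rotation vector rx, ry, rz in fractions of the full range, 1 being 45 degrees, then the finger opening in mm; each row shifts and turns the commanded pose from where the row before left it, along the tool's axes as they then stand; what a row does not reach is not made up. A row lasts 1/8 s, in which the tool goes at most 62.5 mm and 10.7 degrees, less where a joint would pass 70% of its speed; a pose out of reach is approached as far as the arm can. The fingers move at their own pace and stop on an object; the grip force is fixed at half the most. Time passes only in rows, so rows that do not move let the fingers close. The tool returns the time, the measured TCP pose, the force, the opening and the grip force at its end. only (a regular expression) keeps the lines of the reply that match it, lines (a string "A,B") keeps lines A to B, and quiet returns only ok. Shift and turn numbers lie between -1 and 1, and a call with a number outside is refused. Input that does not fit is refused with a message, and nothing moves.
- sense(): the state, without advancing time (a new reading comes with each control period).
- cam.grab_frame(name): name is "side" or "top"; returns the picture (480x640x3 uint8, blue, green, red); there is no depth.
- cam.calibration(name): a dict with "fx", "fy", "cx", "cy" (pixels), "rvec" (rotation vector, rad) and "tvec" (3), from world to camera coordinates, as OpenCV has them. Camera axes: x right, y down, z forward; pixel columns grow to the right and rows downward; lengths in mm; the calibration is good to about 2 mm. A picture is of the moment at which its call begins. calibration takes no time and is no camera call.
- robot.hand_in(): hands the job in; it is judged then, once.
The state is a dict: "t": time; "qpos": joint angles; "qvel": joint speeds; "joint_torque": joint torques, N m; "ee_pos": TCP position; "orientation": TCP orientation; "force": force on the tool from outside, world axes, zero at the start; "wrist_torque": the same for the moment, N m; "gripper_width": finger opening in mm; "grip_force": force on a finger pad.
Only numpy, scipy, OpenCV 4.12 (cv2) and the standard library are available. Lean on these libraries where they do the work, as an engineer would, in place of code of your own. Each camera call takes 0.05 s, during which the arm holds its last target. There are 200 camera calls.

TASK

Three white screw caps lie loose on the wooden sorting board. Push them along the board with your fingertips and off its open edge, so that all three end up lying in the metal catch tray. Only sweep them: do not pick up or lift any of them, and leave the small tin on the board, the wire spool and the pin vice where they are.

Things in the scene. Friction and masses are not known exactly. Their poses are not given: they have to be found in the camera images.
- board: Wooden sorting board with an aluminium catch tray along its open edge; one unit, fixed. Origin on the bench (z = 0). x axis: sweep direction, from the back fence over the open edge into the tray; y across, z up. Board top: 30 mm above the bench, x -110 (back fence) to +70 mm (open edge), y -115 to +115 mm (side fences). Fences 8 mm thick, 14 mm above the board top.
- edge (a point): Middle of the board's open edge, at the height of the board top (30 mm above the bench): x = +70 mm, y = 0 in the board's frame. There is no fence or lip here; beyond it is the drop into the tray.
- tray (a point): Centre of the catch tray's inner floor, 45 mm beyond the open edge and 27 mm below it. Clear inside: 90 mm along the board's x (70 to 160 mm), 238 mm along y. Its three walls are 4 mm thick and 28 mm high above the bench (lower than the board top); the fourth side is the board itself.
- cap_1: White plastic screw cap lying upside down, loose on the board: 31 mm across, 8 mm high, 10 to 17 g. Origin: centre of its underside. The three caps and the tin lie side by side in four lanes about 55 mm apart along the board's y (order varies): each cap has a free way straight to the open edge, and at least 60 mm from its centre back to the back fence.
- cap_2: Second white screw cap, the same: 31 mm across, 8 mm high, loose on the board. Origin: centre of its underside.
- cap_3: Third white screw cap, the same: 31 mm across, 8 mm high, loose on the board. Origin: centre of its underside.
- small_tin: Small round open tin, pale grey, 38 mm across and 20 mm high, 50 to 85 g, standing loose on the board in one of the four lanes; it is to stay there. Origin: centre of its underside.
- spool: Spool of brass wire, 46 mm across and 26 mm high, standing loose on the bench beside the board; leave it. Origin: centre of its underside.
- vice: Pin vice (slim brass-coloured hand tool), 110 mm long along its own y axis, 12 mm thick, lying loose on the bench on the other side of the board, roughly along it; leave it. Origin: centre of its underside.

How it is judged (in metres and radians):
At the end, for the whole second after the job is handed in: All three screw caps lie at rest inside the catch tray (origin between its walls and below the board top), and the small tin is upright within 15 mm of where it stood. The spool and the pin vice are within 20 mm of where they were (x of cap_1 in the frame of board between 0.07 and 0.16 m and y of cap_1 in the frame of board between -0.119 and 0.119 m and height (world z) of each of cap_1, cap_2, cap_3 below 0.026 m and linear speed of each of cap_1, cap_2, cap_3 below 0.02 m/s and x of cap_2 in the frame of board between 0.07 and 0.16 m and y of cap_2 in the frame of board between -0.119 and 0.119 m and x of cap_3 in the frame of board between 0.07 and 0.16 m and y of cap_3 in the frame of board between -0.119 and 0.119 m and distance of small_tin from where it was at the start of the episode below 0.015 m and angle between small_tin's own z axis and vertical below 0.2 rad and distance of each of spool, vice from where it was at the start of the episode below 0.02 m); the robot touches nothing.
It fails at once if a cap is lifted (its origin more than 20 mm above the board top) (height (world z) of any of cap_1, cap_2, cap_3 above 0.05 m).
It fails at once if a cap is carried out over the tray (more than 40 mm beyond the open edge while still above the board top) instead of being swept off the edge ((x of cap_1 in the frame of board above 0.11 m and height (world z) of cap_1 above 0.032 m) or (x of cap_2 in the frame of board above 0.11 m and height (world z) of cap_2 above 0.032 m) or (x of cap_3 in the frame of board above 0.11 m and height (world z) of cap_3 above 0.032 m)).
It fails at once if the small tin on the board is pushed more than 15 mm or lifted (distance of small_tin from where it was at the start of the episode above 0.015 m).
It fails at once if the spool or the pin vice beside the board is moved more than 20 mm (distance of any of spool, vice from where it was at the start of the episode above 0.02 m).
It also fails if it takes over 48 s, if anything falls off the work surface, if the arm or the gripper's body presses on something with over 40 N, if the wrist force passes 120 N, or if a joint passes its speed limit or range.

## Working session

There is one attempt and no reset: what is moved stays moved. The work goes in short steps, Python scripts to look and compute and a tool call to move; the robot and the scene stay as the last step left them, time stands still between calls to the robot, and variables do not carry over. Pictures are saved under pics/ and viewed, at most 10 in all, crops included, and the job is handed in when it is done.

```bash
ls; mkdir -p pics; python3 - <<'E'
from rig import robot, cam, sense
import cv2
for n in ("top","side"):
    cv2.imwrite(f"pics/{n}0.png",cam.grab_frame(n)); print(n,cam.calibration(n))
s=sense(); print(s["t"],s["ee_pos"],s["orientation"],s["gripper_width"])
E
```

```text
pics
rig.py
top {'fx': 564.2158519978555, 'fy': 564.2158519978555, 'cx': 316.7270074680246, 'cy': 237.39672276922508, 'rvec': array([ 2.14900672, -2.11168995,  0.11615725]), 'tvec': array([106.04963397, 584.81112262, 823.94875716])}
side {'fx': 526.6028730763826, 'fy': 526.6028730763826, 'cx': 320.1748374641958, 'cy': 239.0243188902691, 'rvec': array([ 2.64744903,  0.37754874, -0.0998983 ]), 'tvec': array([-564.47729209,  -24.44040188, 1006.74646667])}
0.1 [156.08053376 474.55185844 303.08638158] [-1.79890005e+02 -8.17131194e-04  1.61791317e+02] 85.2675744222011
```

View pics/top0.png

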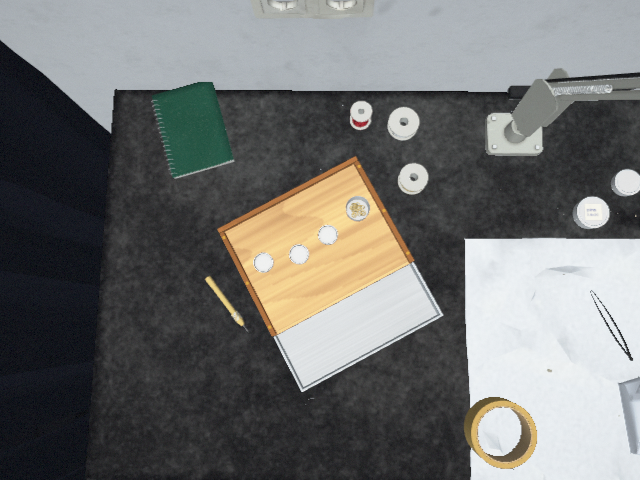

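View pics/side0.png

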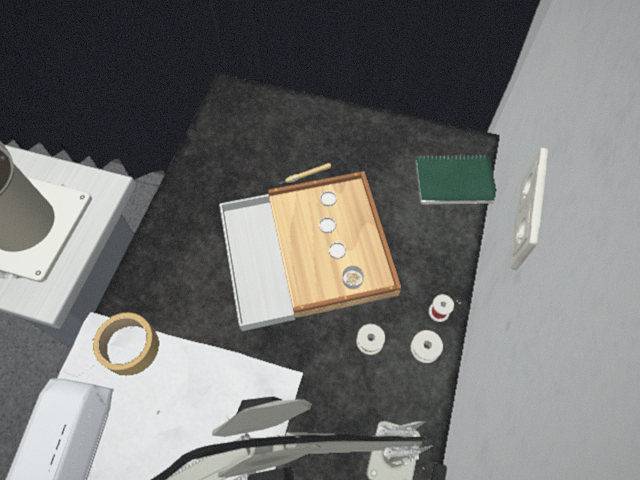

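Top view: caps at about (264,262), (299,254), (328,235), tin (358,209), pin vice near (225,300), spool near (413,179). Side view: caps at (328,199), (327,225), (337,251), tin (353,277). I'll enlarge both views to read the pixels more closely.

```bash
python3 - <<'E'
import cv2
a=cv2.imread("pics/top0.png")[150:400,200:450]; b=cv2.imread("pics/side0.png")[150:340,210:410]
cv2.imwrite("pics/topc.png",cv2.resize(a,(600,600),interpolation=cv2.INTER_CUBIC))   # x2.4
cv2.imwrite("pics/sidec.png",cv2.resize(b,(600,570),interpolation=cv2.INTER_CUBIC))  # x3
E
```

```text
(no output)
```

View pics/topc.png

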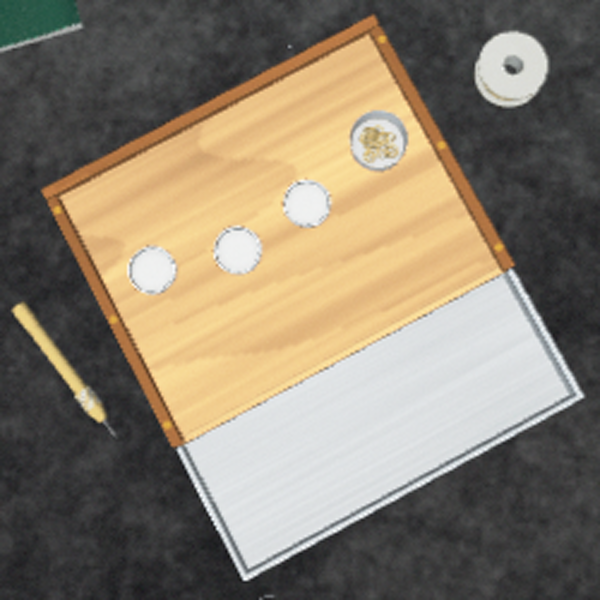

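View pics/sidec.png

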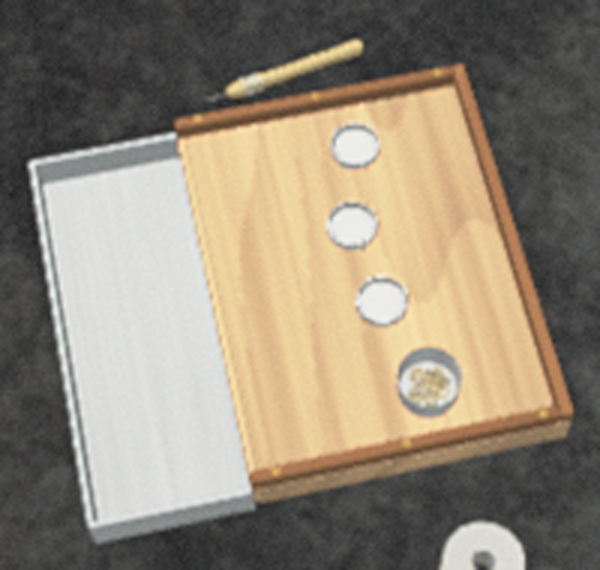

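Top crop (×2.4, offset 200,150): caps (152,270), (238,250), (307,204), tin rim (379,140), fence back corners (43,190) and (375,16). Side crop (×3, offset 210,150): caps (356,146), (352,226), (382,302), tin (430,381), back corners (463,66) and (574,412). Next I triangulate.

```bash
cat > h.py <<'E'
import numpy as np, cv2
from rig import robot, cam, sense
def cal(n):
    c=cam.calibration(n); K=np.array([[c["fx"],0,c["cx"]],[0,c["fy"],c["cy"]],[0,0,1]])
    return K,cv2.Rodrigues(c["rvec"])[0],c["tvec"].reshape(3,1)
C={n:cal(n) for n in("top","side")}
P={n:k@np.hstack([r,t]) for n,(k,r,t) in C.items()}
def tri(a,b):
    X=cv2.triangulatePoints(P["top"],P["side"],np.array(a,float).T,np.array(b,float).T); return (X[:3]/X[3]).T
def onplane(n,uv,z):
    K,R,t=C[n]; d=(R.T@np.linalg.inv(K)@np.array([*uv,1.])); o=(-R.T@t).ravel()
    return o+d*(z-o[2])/d[2]
E
python3 - <<'E'
from h import *
np.set_printoptions(suppress=True,precision=1)
T=np.array([(152,270),(238,250),(307,204),(379,140),(43,190),(375,16),(185,443),(503,274),(245,579),(582,397),(512,70)])/2.4+[200,150]
S=np.array([(356,146),(352,226),(382,302),(430,381),(463,66),(574,412),(180,138),(249,473),(30,162),(92,528),(483,555)])/3+[210,150]
X=tri(T,S); N="capA capB capC tin backL backR edgeL edgeR trayL trayR spool".split()
# fit board pose (x,y,yaw) to known corners
from scipy.optimize import least_squares
M=np.array([(-118,-123,44),(-118,123,44),(70,-115,30),(70,115,30),(164,-123,28),(164,123,28)])
def tf(p,m):
    c,s=np.cos(p[2]),np.sin(p[2]); return np.c_[p[0]+c*m[:,0]-s*m[:,1],p[1]+s*m[:,0]+c*m[:,1]]
for sg in(1,-1):
  m=M*[1,sg,1]
  f=min((least_squares(lambda p:(tf(p,m)-X[4:10,:2]).ravel(),[400,0,a]) for a in(0,1.5,3,-1.5)),key=lambda f:f.cost)
  print(sg,f.cost,f.x[:2],np.degrees(f.x[2]))
  if sg*1 and f.cost<300: best=f.x
p=best;c,s=np.cos(p[2]),np.sin(p[2])
B=(X[:,:2]-p[:2])@np.array([[c,-s],[s,c]])
for n,x,b in zip(N,X,B): print(n,x,b)
E
```

```text
1 7.492988448047289 [552.4 108. ] 209.00154023210996
-1 163541.74983571089 [484.1  71.8] 26.978676395754135
capA [545.  199.5  33.5] [-37.9 -83.6]
capB [558.6 143.9  33.9] [-22.9 -28.4]
capC [589.7  99.9  32.5] [-28.7  25.2]
tin [630.7  54.1  42.9] [-42.3  85.2]
backL [595.4 271.4  40.8] [-116.8 -122. ]
backR [713.6  57.8  43.4] [-116.6  122.2]
edgeL [435.7 175.3  31.4] [  69.4 -115.4]
edgeR [546.2 -25.9  36.2] [ 70.4 114.1]
trayL [351.2 134.7  28.8] [ 163.1 -120.8]
trayR [469.3 -77.5  23.8] [162.6 122. ]
spool [683.2 -33.   27. ] [-46.1 186.8]
```

The rows are not in the units I measure in: shifts go in shares of 62.5 mm and turns go in shares of 45 degrees. I convert before sending: -10 degrees / 45 = -0.2222.

move_tool(moves="0 0 0 0 0 -0.2222 20 | 0 0 0 0 0 0 20")

```text
t: 0.35
ee_pos: [156.2, 474.7, 303.4]
orientation: [-179.9, -0.0, 171.7]
force: [-0.6, 0.6, 1.0]
gripper_width: 51.8
grip_force: 0.0
```

```bash
python3 -c "
from rig import robot, cam, sense
s=sense();print(s['qpos'],s['orientation'])"
```

```text
[ 7.17905710e+01  1.38111997e+01  2.50938990e-01  7.65035628e+01
 -2.28756406e-03  8.01104547e+01] [-1.79936732e+02 -8.70808225e-03  1.71680113e+02]
```

Converted, -10 degrees / 45 = -0.2222.

move_tool(moves="0 0 0 0 0 -0.2222 20 | 0 0 0 0 0 -0.2222 20 | 0 0 0 0 0 -0.2222 20 | 0 0 0 0 0 -0.16 20 | 0 0 0 0 0 0 20")

```text
t: 0.98
ee_pos: [156.2, 474.8, 303.7]
orientation: [-180.0, -0.0, -151.2]
force: [0.1, 0.1, -0.4]
gripper_width: 20.0
grip_force: 0.0
```

```bash
cat >> h.py <<'E'
B0=np.array([552.4,108.]);TH=np.radians(209.0)
def go(bx,by,z):
    "tool-axis shift from the measured pose to board-frame x,y at TCP height z"
    s=sense(); e=np.array(s["ee_pos"]); R=Rotation.from_euler("xyz",s["orientation"],degrees=True)
    c,n=np.cos(TH),np.sin(TH)
    w=np.array([B0[0]+c*bx-n*by,B0[1]+n*bx+c*by,z]); print("board now",np.array([[c,n],[-n,c]])@(e[:2]-B0),e[2]); print("tool shift",R.inv().apply(w-e),R.as_euler("xyz",True))
E
sed -i '1a from scipy.spatial.transform import Rotation' h.py
python3 -c "
from h import *
go(-74,-83.6,180); go(-74,-83.6,105)"
```

```text
board now [ 168.67806997 -512.93398662] 303.6608875890081
tool shift [-244.38522439 -428.34332585  123.73435308] [-1.79977119e+02 -2.28844719e-02 -1.51221478e+02]
board now [ 168.67806997 -512.93398662] 303.6608875890081
tool shift [-244.41518009 -428.3133752   198.73434112] [-1.79977119e+02 -2.28844719e-02 -1.51221478e+02]
```

Converted, -43 mm is -0.688, -35 mm is -0.56.

move_tool(moves="-0.32 -0.56 0 0 0 0 20 | -0.32 -0.56 0 0 0 0 20 | -0.32 -0.56 0 0 0 0 20 | -0.32 -0.56 0 0 0 0 20 | -0.32 -0.56 0.16 0 0 0 20 | -0.32 -0.56 0.16 0 0 0 20 | -0.32 -0.56 0.24 0 0 0 20 | -0.32 -0.56 0.24 0 0 0 20 | -0.32 -0.56 0.24 0 0 0 20 | -0.32 -0.56 0.32 0 0 0 20 | -0.32 -0.56 0.32 0 0 0 20 | -0.384 -0.688 0.32 0 0 0 20 | 0 0 0 0 0 0 20")

```text
t: 2.6
ee_pos: [578.4, 216.2, 175.9]
orientation: [-180.0, -0.2, -151.5]
force: [-0.4, 0.2, 0.1]
gripper_width: 19.9
grip_force: 0.0
```

```bash
python3 -c "
from h import *
go(-74,-83.6,105)"
```

```text
board now [-75.24108921 -82.04133685] 175.9400641114544
tool shift [ 0.98765712  1.55158833 70.94420016] [-179.99736939   -0.21507307 -151.47452547]
```

Converted, 20 mm is 0.32, 15 mm is 0.24.

move_tool(moves="0 0 0.32 0 0 0 20 | 0 0 0.32 0 0 0 20 | 0 0 0.24 0 0 0 20 | 0 0 0.16 0 0 0 20 | 0 0 0 0 0 0 20")

```text
t: 3.22
ee_pos: [576.5, 219.0, 113.3]
orientation: [180.0, -0.1, -151.0]
force: [0.2, 0.3, 0.3]
gripper_width: 20.2
grip_force: 0.0
```

```bash
python3 -c "
from h import *
go(-74,-83.6,105)
cv2.imwrite('pics/top1.png',cv2.resize(cam.grab_frame('top')[190:350,200:400],(750,600),interpolation=2))
a=cam.grab_frame('side'); cv2.imwrite('pics/side1.png',cv2.resize(a[150:310,230:430],(750,600),interpolation=2))"
```

```text
board now [-74.88062684 -85.36711147] 113.29901245956908
tool shift [ 0.86804016 -1.76935654  8.29986013] [ 1.79986632e+02 -8.26147200e-02 -1.51020083e+02]
```

View pics/side1.png

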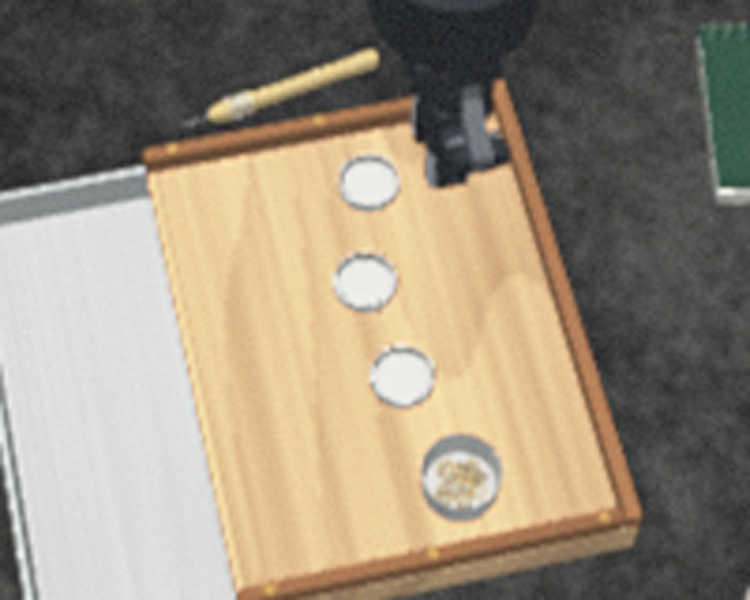

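The fingers stand behind the first cap (cap at crop (370,182), near fingertip at (447,186)), clear of the fences. I'll lower them to just above the board.

Converted, 5 mm is 0.08, 4 mm is 0.064.

move_tool(moves="0 -0.04 0.08 0 0 0 20 | 0 0 0.064 0 0 0 20 | 0 0 0 0 0 0 20")

```text
t: 3.7
ee_pos: [578.1, 216.4, 104.5]
orientation: [180.0, -0.1, -151.0]
force: [-0.4, 0.2, 0.9]
gripper_width: 20.1
grip_force: 0.0
```

```bash
python3 -c "
from h import *
go(-74,-83.6,105)"
```

```text
board now [-75.00427529 -82.39563031] 104.47228148653244
tool shift [ 1.00526898  1.20401523 -0.52663426] [ 1.79990434e+02 -5.03524121e-02 -1.51025233e+02]
```

Converted, 10 mm is 0.16.

move_tool(moves="0.16 0 0 0 0 0 20 | 0.16 0 0 0 0 0 20 | 0.16 0 0 0 0 0 20 | 0.16 0 0 0 0 0 20 | 0.16 0 0 0 0 0 20 | 0.16 0 0 0 0 0 20 | 0.16 0 0 0 0 0 20 | 0.16 0 0 0 0 0 20 | 0.16 0 0 0 0 0 20 | 0.16 0 0 0 0 0 20 | 0.16 0 0 0 0 0 20 | 0.16 0 0 0 0 0 20 | 0.16 0 0 0 0 0 20 | 0.16 0 0 0 0 0 20 | 0.16 0 0 0 0 0 20 | 0 0 0 0 0 0 20")

```text
t: 5.7
ee_pos: [446.2, 143.5, 104.8]
orientation: [180.0, -0.1, -151.0]
force: [-0.4, 0.9, 0.5]
gripper_width: 20.2
grip_force: 0.0
```

```bash
python3 -c "
from h import *
go(-60,-28.4,105)
a=cam.grab_frame('side'); cv2.imwrite('pics/side2.png',cv2.resize(a[150:342,210:410],(625,600),interpolation=2))"
```

```text
board now [ 75.65458903 -82.56855624] 104.82262703497402
tool shift [-135.67658852  -54.11282956   -0.31060647] [ 1.79990221e+02 -5.23636798e-02 -1.51023513e+02]
```

View pics/side2.png

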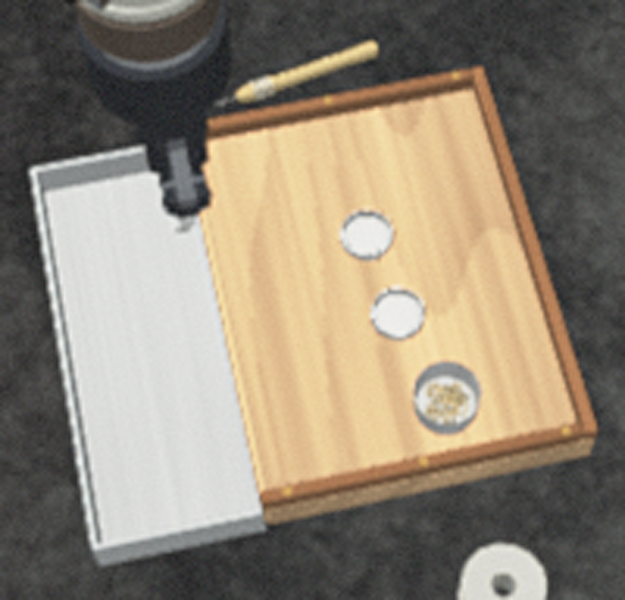

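The first cap has left the board and sits under the gripper in the tray (its edge shows near (185,225)). I'll lift clear, move behind the second cap and look again.

Converted, -35 mm is -0.56, -30 mm is -0.48.

move_tool(moves="0 0 -0.32 0 0 0 20 | 0 0 -0.48 0 0 0 20 | -0.48 -0.16 -0.08 0 0 0 20 | -0.56 -0.24 0 0 0 0 20 | -0.56 -0.24 0 0 0 0 20 | -0.56 -0.224 0 0 0 0 20 | 0 0 0.32 0 0 0 20 | 0 0 0.32 0 0 0 20 | 0 0 0.16 0 0 0 20 | 0 0 0 0 0 0 20")

```text
t: 7.0
ee_pos: [591.0, 162.1, 109.1]
orientation: [180.0, -0.1, -151.0]
force: [-0.2, -0.2, 0.1]
gripper_width: 19.9
grip_force: 0.0
```

```bash
python3 -c "
from h import *
go(-60,-28.4,104.5)
a=cam.grab_frame('side'); cv2.imwrite('pics/side3.png',cv2.resize(a[150:342,210:410],(625,600),interpolation=2))"
```

```text
board now [-59.97381888 -28.6205656 ] 109.06714961433043
tool shift [-0.03369139 -0.22234312  4.5670142 ] [ 1.79977682e+02 -9.40685653e-02 -1.51003099e+02]
```

View pics/side3.png

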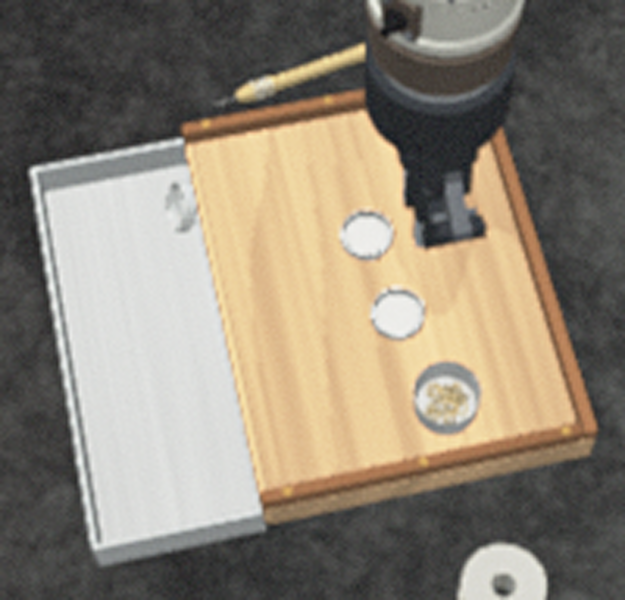

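The first cap is in the tray, standing on edge near (180,205), so I'll check it later. The second cap gets a faster finish so it falls clear of the edge.

Converted, -30 mm is -0.48, 25 mm is 0.4.

move_tool(moves="0 0 0.08 0 0 0 20 | 0 0 0 0 0 0 20 | 0.128 0 0 0 0 0 20 | 0.128 0 0 0 0 0 20 | 0.24 0 0 0 0 0 20 | 0.32 0 0 0 0 0 20 | 0.4 0 0 0 0 0 20 | 0.4 0 0 0 0 0 20 | 0.4 0 0 0 0 0 20 | 0.128 0 0 0 0 0 20 | 0 0 0 0 0 0 20 | 0 0 -0.32 0 0 0 20 | 0 0 -0.48 0 0 0 20 | 0 0 0 0 0 0 20")

```text
t: 8.8
ee_pos: [477.1, 98.1, 157.3]
orientation: [-179.9, 0.4, -151.0]
force: [0.5, -0.2, 0.1]
gripper_width: 19.9
grip_force: 0.0
```

```bash
python3 -c "
from h import *
go(-66,25.2,104.5)"
```

```text
board now [ 70.71023404 -27.83435545] 157.34357080715344
tool shift [-136.34882178  -52.95880247   53.84364367] [-179.88783155    0.37615106 -150.98752877]
```

Converted, -34 mm is -0.544, 20 mm is 0.32.

move_tool(moves="-0.544 -0.208 0 0 0 0 20 | -0.544 -0.208 0 0 0 0 20 | -0.544 -0.208 0 0 0 0 20 | -0.544 -0.224 0 0 0 0 20 | 0 0 0.32 0 0 0 20 | 0 0 0.32 0 0 0 20 | 0 0 0.128 0 0 0 20 | 0 0 0 0 0 0 20")

```text
t: 9.8
ee_pos: [618.4, 116.8, 105.7]
orientation: [180.0, -0.1, -151.0]
force: [0.7, 0.7, 0.9]
gripper_width: 19.8
grip_force: 0.0
```

```bash
python3 -c "
from h import *
go(-66,25.2,104.5)
a=cam.grab_frame('side'); cv2.imwrite('pics/side4.png',cv2.resize(a[150:342,210:410],(625,600),interpolation=2))"
```

```text
board now [-61.98019996  24.27371964] 105.68874834786287
tool shift [-4.02206199 -0.9271053   1.18042509] [ 1.79962542e+02 -1.09968377e-01 -1.50999244e+02]
```

View pics/side4.png

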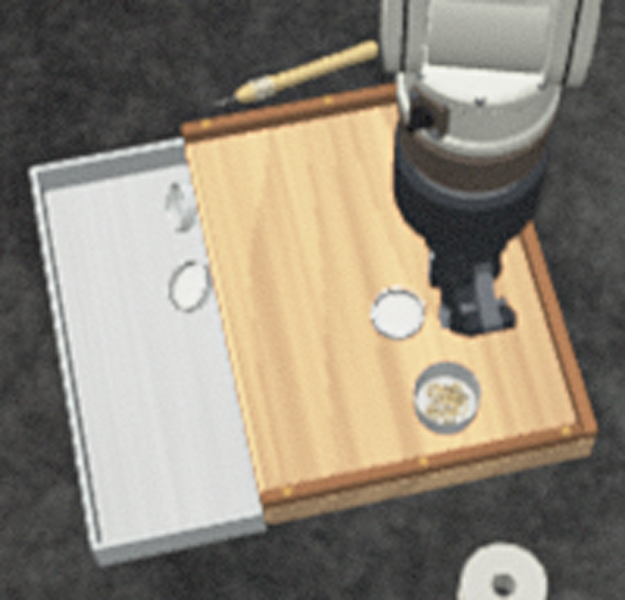

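The second cap is in the tray, leaning near (190,287). The third cap is at (398,313) with the fingers behind it, so I sweep it now.

Converted, -50 mm is -0.8, -40 mm is -0.64.

move_tool(moves="0 0 0.016 0 0 0 20 | 0.128 0 0 0 0 0 20 | 0.128 0 0 0 0 0 20 | 0.24 0 0 0 0 0 20 | 0.32 0 0 0 0 0 20 | 0.4 0 0 0 0 0 20 | 0.4 0 0 0 0 0 20 | 0.48 0 0 0 0 0 20 | 0.08 0 0 0 0 0 20 | 0 0 0 0 0 0 20 | 0 0 -0.32 0 0 0 20 | 0 0 -0.64 0 0 0 20 | -0.8 0 -0.64 0 0 0 20 | -0.8 0 0 0 0 0 20 | -0.8 0 0 0 0 0 20 | 0 0 0 0 0 0 20")

```text
t: 11.85
ee_pos: [633.2, 125.4, 203.4]
orientation: [-180.0, 0.1, -150.9]
force: [-0.5, -0.1, 0.2]
gripper_width: 20.5
grip_force: 0.0
```

```bash
python3 -c "
from h import *
go(50,-28,104.5)
a=cam.grab_frame('side')[180:320,215:315];b=cam.grab_frame('top')[250:390,270:450]
cv2.imwrite('pics/both5.png',np.hstack([cv2.resize(a,(340,476),interpolation=2),cv2.resize(b,(450,350),interpolation=2) if 0 else cv2.copyMakeBorder(cv2.resize(b,(450,350),interpolation=2),0,126,0,0,0)]))"
```

```text
board now [-79.10075532  23.913437  ] 203.39848890880904
tool shift [129.15489755  52.23512451  98.65812323] [-1.79989208e+02  1.02337163e-01 -1.50865417e+02]
```

View pics/both5.png

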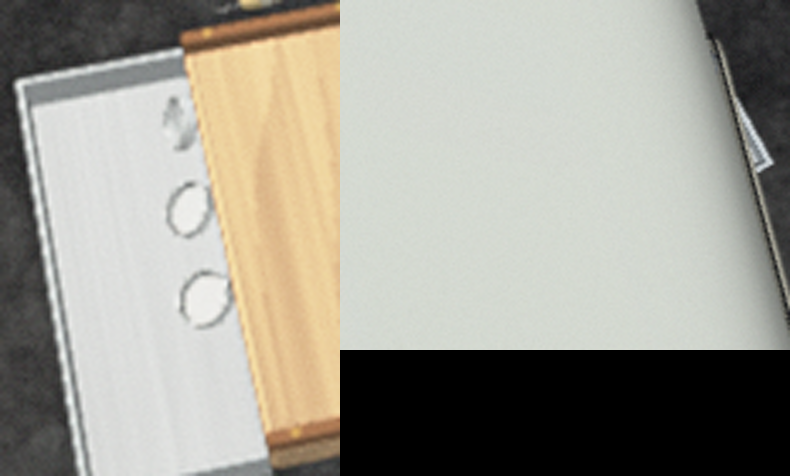

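```bash
python3 - <<'E'
from h import *
c,n=np.cos(TH),np.sin(TH);R=np.array([[c,n],[-n,c]])
for q in[(180,122),(163,122),(197,122),(188,210),(205,299)]:
    uv=np.array(q)/3.4+[215,180]
    print(q,[(z,(R@(onplane("side",uv,z)[:2]-B0)).round(1)) for z in(10,18,28)])
E
```

```text
(180, 122) [(10, array([ 78.3, -86.2])), (18, array([ 78.4, -81.6])), (28, array([ 78.4, -75.8]))]
(163, 122) [(10, array([ 87.6, -88.4])), (18, array([ 87.6, -83.7])), (28, array([ 87.5, -77.9]))]
(197, 122) [(10, array([ 69. , -84.1])), (18, array([ 69.2, -79.5])), (28, array([ 69.3, -73.7]))]
(188, 210) [(10, array([ 83.7, -30.9])), (18, array([ 83.7, -26.8])), (28, array([ 83.7, -21.6]))]
(205, 299) [(10, array([84.3, 23.3])), (18, array([84.3, 27. ])), (28, array([84.3, 31.5]))]
```

```bash
python3 - <<'E'
from h import *
a=cv2.imread("pics/side0.png");b=cam.grab_frame("side");cv2.imwrite("pics/side6.png",cv2.resize(b[140:350,205:465],(742,600),interpolation=2))
t=a[262:292,338:368]; r=cv2.matchTemplate(b[252:302,328:378],t,cv2.TM_CCOEFF_NORMED);print(cv2.minMaxLoc(r))
E
```

```text
(-0.18736974895000458, 0.9957889318466187, (11, 15), (10, 10))
```

View pics/side6.png

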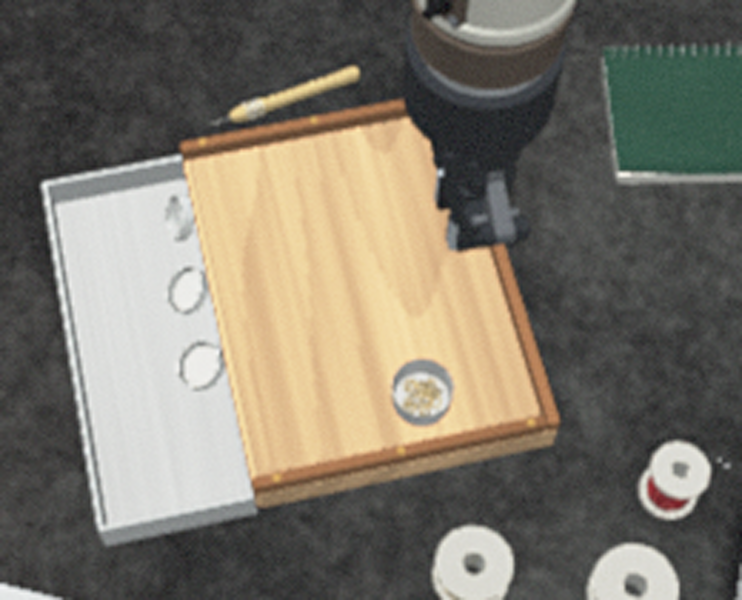

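All three caps are in the tray, at (180,217), (187,290) and (202,365). The tin at (422,392) has not moved (zero pixel shift in the template match), the vice and spool look unmoved, and the gripper is clear, so I hand in.

```bash
python3 -c "
from rig import robot, cam, sense
print(robot.hand_in())"
```

```text
the job is handed in; nothing more can be done
None
```

I swept all three caps off the open edge into the catch tray, where they rest leaning against the board side, with the tin, spool and pin vice where they were; the job is handed in (no verdict was returned).

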